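Load the cheese portioner and hold its stop at the third click

ROBOT

A 6-joint arm with a two-finger parallel gripper is mounted at the origin on the work surface. World frame = base frame: x ahead of the robot, y to its left, z up, the work surface at z = 0. Lengths are in m, angles in rad, forces in N, time in s.
With the tool pointing down it reaches from about 0.375 to 0.9 m from the base axis. Payload 3.1 kg.
Tool frame: the origin (TCP) lies between the finger pads, 19 mm behind the fingertips; this is the grasp point; z points along the fingers, y is the line along which they close (so a half turn about z gives the same grasp; the last joint's range is limited). The gripper opens to 85 mm and grips with 20 to 120 N. Pads are 22 mm wide; open, the fingers measure 114 mm over their backs; the gripper's body (76 mm by 85 mm) begins 54 mm behind the grasp point. The pads swing forward as they close: fully open they stand 13 mm farther back than shut.
Start: joints at [1.159, 0.527, 1.433, -0, 1.181, -0.178], TCP at [0.144, 0.608, 0.25] pointing down, gripper open.
Joint ranges: [-3.08, 3.08], [-0.75, 2.2], [0.22, 2.44], [-1.43, 4.57], [0, 2.65], [-2.85, 2.85]. Speed limits (rad/s): [2.79, 2.79, 3.14, 3.14, 3.14, 3.14].

INTERFACE

Orientations are given as a unit quaternion [x, y, z, w].
In Python, from station import manip gives the robot as it stands.
- The arm moves only by the tool drive_tool, never from a script. Its argument "plan" is a list of rows, each a list of 7 numbers: the shift along the tool's x, y, z in m, then the turn, a rotation vector about the tool's x, y, z in degrees, then the opening, from -1 (shut) to 1 (fully open). In form: [[x, y, z, wx, wy, wz, gripper], ...]. A call has 1 to 10 rows; each row shifts and turns the commanded pose from where the row before left it, along the tool's axes as they then stand; what a row does not reach is not made up. A row lasts 1/10 s, in which the tool goes at most 50 mm and 8.59 degrees, less where a joint would pass 70% of its speed; a pose out of reach is approached as far as the arm can. A call is refused whole if a number of a shift passes 0.05 or a number of a turn 8.59, either way. A call with a gripper value outside its range is refused whole. The fingers move at their own pace and stop on an object; "newtons" is the grip in N (left out, the last holds). Time passes only in rows, so rows that do not move let the fingers close. It gives the time, the measured TCP pose, the force, the opening and the grip force at its end, in the units of the state.
- manip.sense(): the state, without advancing time (a new reading comes with each control period).
- manip.snapshot(name): name is "scene" or "top" or "wrist"; returns a dict with "image" (420x560x3 uint8, red, green, blue), "z_map" (420x560 float32, m along the optical axis (not along the pixel's ray), 0 where there is no reading), "fov_y" (degrees; the focal length in pixels is half the picture's height over the tangent of half this angle, whatever the lens; pixels are square), "cx", "cy" (the principal point, pixels), "extrinsics" (4x4, takes a point from camera to world coordinates); the wrist camera has in their place "mount" (4x4, takes a point from camera to tool coordinates, whose origin is the TCP and whose axes are the flange's). Camera axes: x right, y up, looking along -z (the intrinsics and any distortion apply to the point x, -y, -z); pixel columns grow to the right and rows downward; lengths in m; the calibration is good to about 2 mm. A picture is of the moment at which its call begins: read the wrist's pose just before it.
- manip.sign_off(): hands the job in; it is judged then, once.
The state is a dict: "t": time; "q": joint angles; "qd": joint speeds; "tau": joint torques, N m; "tcp_pos": TCP position; "tool_rot": TCP orientation; "force": force on the tool from outside, world axes, zero at the start; "ft_torque": the same for the moment, N m; "finger_gap": opening from 0.0 (shut) to 1.0 (fully open); "gripper_force": force on a finger pad.
Only numpy, scipy, OpenCV 4.12 (cv2) and the standard library are available. Lean on these libraries where they do the work, as an engineer would, in place of code of your own. Each camera call takes 0.05 s, during which the arm holds its last target. There are 200 camera calls.

TASK

Seat the cheese that has one round end flat and square in the matching pocket of the portioner and let go of it. Then grip the bar on the portioner's spring-back dial and turn it clockwise from its home mark one click at a time, pausing for about half a second in each notch, to the third click and never on to the fourth. Finish while still gripping the bar and holding the dial in that third notch (it springs home if released), with the cheese still seated and the other goods left where they are.

Things in the scene. Friction and masses are not known exactly. Their poses are not given: they have to be found in the camera images.
- cheese: Loose pale yellow cheese block 100 (x) x 50 (y) x 50 mm high, about 0.25 kg (varies 30 %). Its -x end is square, its +x end a full half-round (radius 25 mm) seen from above. Origin: centre of the underside, halfway along; x towards the round end, z up. It lies left or right of the portioner (varies between runs); the similar cheese on the other side has two square ends.
- cheese_nose (a point): Point at the bottom edge of the cheese, at the tip of its round end: 50 mm along +x from the cheese's origin.
- square_cheese: Bystander: loose cheese block 95 x 50 x 50 mm with two square ends, same colour; leave it. Origin: centre of the underside, x along its length.
- portioner: Fixed fixture: wooden slab 160 (x) x 250 (y) x 8 mm, origin at the centre of its underside; position and yaw vary. At y = +65 mm is the aluminium pocket, at y = -75 mm a round aluminium housing (radius 44 mm, top 42 mm above the table) with the dial.
- pocket (a point): Centre of the pocket's floor, 8 mm above the table: the cheese's origin goes here, x axes parallel (same as the portioner's x). Pocket 104 x 54 mm inside (2 mm clearance all round), square at -x, half-round at +x. Walls rise straight 10 mm from the floor, then flare 5.6 mm outwards as a lead-in lip up to 18 mm above the floor; 72 mm wide over the lips. Keep fingertips above the lips.
- pocket_nose (a point): Point on the pocket floor where the tip of the cheese's round end goes: 50 mm along +x from pocket.
- dial (a joint): Dial angle, rad: 0 = home (start), grows clockwise from above, end stop 2.09. Notches each 0.419 (24 deg); third click 1.257. Black housing marks: home (wide, at the portioner's -x side) and five notches; a white line on the bar points at them. A spring (0.12 to 0.17 N m) drives it home if released. Detents add +-0.10 N m: stiffest 1/4 of the way to the next notch, lightest at 3/4 as it clicks in.
- bar: Black grip bar standing on the dial and turning with it: 46 mm long (x), 14 wide (y), 34 tall; origin on the dial's axis at the bar's foot, 50 mm above the table; top 84 mm above the table. Pinch it across its 14 mm width from above. At home its x axis is parallel to the portioner's x; it turns clockwise about the vertical.
- dial_grip (a point): On the dial's axis, 74 mm above the table: where the TCP may go to grip the bar (fingertips then stay 5 mm above the steel disc, 60 mm across, top 50 mm above the table, on which the bar stands). Turns with the bar.
- tomme: Bystander: round brown cheese wheel, 132 mm across, 46 mm high, loose; origin at the centre of its underside.
- terrine: Bystander: jar 72 mm across, 85 mm high, loose; origin at the centre of its underside.
- mustard: Bystander: jar 60 mm across, 95 mm high, loose; origin at the centre of its underside.
- spatula: Bystander: small spatula with dark wood handle, about 200 mm long, lying loose on the table.
- price_slate: Bystander: blank black price slate 90 mm wide, 72 mm tall, on a small wood foot, loose; origin at the centre of its underside.
- dish: Bystander: white bowl, 90 mm across, 35 mm high, loose; origin at the centre of its underside.
Mind the look-alikes: they are no part of the job. Leave any blue look-alike of the cheese alone.

How it is judged:
On the way, in this order (a step that is already met when the one before it is completed fails the run):
1. the round-ended cheese is seated in the pocket and let go, the dial still at home (horizontal distance between cheese and pocket below 0.004 m and horizontal distance between cheese_nose and pocket_nose below 0.005 m and z of cheese in the frame of pocket below 0.003 m and angle between cheese's own z axis and vertical below 0.05 rad and contact force between the fingers and cheese below 0.2 N and linear speed of cheese below 0.02 m/s and value of joint dial below 0.15 rad), for 0.2 s.
2. the dial rests in the first notch (value of joint dial between 0.279 and 0.559 rad), for 0.2 s.
3. the dial rests in the second notch (value of joint dial between 0.698 and 0.978 rad), for 0.2 s.
At the end, for the whole second after the job is handed in: Dial held still in the third notch (1.257 +- 0.13 rad), fingers gripping the bar (over 2 N); the round-ended cheese untouched in the pocket: origin within 4 mm and round tip within 5 mm of their places from above, underside within 3 mm of the floor, tilt under 0.05 rad (horizontal distance between cheese and pocket below 0.004 m and horizontal distance between cheese_nose and pocket_nose below 0.005 m and z of cheese in the frame of pocket below 0.003 m and angle between cheese's own z axis and vertical below 0.05 rad and value of joint dial between 1.127 and 1.387 rad and contact force between the fingers and bar above 2 N and contact force between each of the arm, the fingers and cheese below 0.2 N and velocity of joint dial between -0.1 and 0.1 rad/s); the arm keeps its last pose, push and grip.
It fails at once if the dial is turned over the crest beyond the third notch (value of joint dial above 1.48 rad).
It fails at once if another article is pushed more than 30 mm from its place (distance of any of square_cheese, tomme, terrine, mustard, spatula, price_slate, dish from where it was at the start of the episode above 0.03 m).
It also fails if it takes over 51 s, if anything falls off the work surface, if the arm or the gripper's body presses on something with over 40 N, if the wrist force passes 120 N, or if a joint passes its speed limit or range.

## Working session

There is one attempt and no reset: what is moved stays moved. The work goes in short steps, Python scripts to look and compute and a tool call to move; the robot and the scene stay as the last step left them, time stands still between calls to the robot, and variables do not carry over. Pictures are saved under pics/ and viewed, at most 10 in all, crops included, and the job is handed in when it is done.

Besides the shell and the picture viewer there is one more tool, called after "Emit:" by a JSON object that holds its "fn" and its "kwargs", one argument or row to a line. drive_tool: Moves the arm, as the interface text tells. Its arguments: {"type":"object","properties":{"plan":{"type":"array"},"newtons":{"type":"number"}},"required":["plan"]}

```bash
mkdir -p pics; cat > h.py <<'E'
import numpy as np, cv2, pickle
from station import manip
def snap(n,f):
    s=manip.sense(); d=manip.snapshot(n); d['state']=s
    cv2.imwrite(f'pics/{f}.png',d['image'][:,:,::-1]); pickle.dump(d,open(f'{f}.pkl','wb')); return d
def load(f): return pickle.load(open(f'{f}.pkl','rb'))
def ext(d):
    if 'extrinsics' in d: return np.array(d['extrinsics'])
    from scipy.spatial.transform import Rotation as R
    T=np.eye(4);T[:3,:3]=R.from_quat(d['state']['tool_rot']).as_matrix();T[:3,3]=d['state']['tcp_pos']
    return T@np.array(d['mount'])
def cloud(d):
    z=d['z_map'];h,w=z.shape;f=h/2/np.tan(np.radians(d['fov_y'])/2)
    v,u=np.mgrid[:h,:w]
    P=np.stack([(u-d['cx'])/f*z,-(v-d['cy'])/f*z,-z],-1)
    T=ext(d);return P@T[:3,:3].T+T[:3,3]
E
python3 - <<'E'
from h import *
a=snap('scene','s0');b=snap('top','t0')
for d in(a,b): print({k:v for k,v in d.items() if k not in('image','z_map','state')})
print(a['state'])
E
```

```text
{'fov_y': 55.47489284903498, 'cx': 281.48996379690533, 'cy': 206.4865607928388, 'extrinsics': array([[ 0.15566551, -0.69739952,  0.69957284,  1.48352617],
       [ 0.98776981,  0.10352197, -0.11659331, -0.09290079],
       [ 0.00889096,  0.70916649,  0.70498499,  1.04255049],
       [ 0.        ,  0.        ,  0.        ,  1.        ]])}
{'fov_y': 48.142765094321376, 'cx': 279.8950828079285, 'cy': 204.34717521143776, 'extrinsics': array([[ 0.00656937,  0.99505035, -0.09915469,  0.39835706],
       [-0.99996593,  0.00604121, -0.00562594,  0.05389075],
       [-0.00499908,  0.09918827,  0.99505613,  1.50456963],
       [ 0.        ,  0.        ,  0.        ,  1.        ]])}
{'t': 0.0, 'q': array([ 1.15950583e+00,  5.28479254e-01,  1.43391205e+00,  3.62249083e-06,
        1.18138993e+00, -1.78493903e-01]), 'qd': array([-0.00096011, -0.00043983, -0.00017021, -0.00179394,  0.00041739,
        0.00185121]), 'tau': array([-7.82553307e-04, -4.42352986e+01, -1.78023201e+01, -1.21314856e-04,
        8.24723917e-03,  1.09750025e-05]), 'tcp_pos': array([0.14387824, 0.60751644, 0.24902243]), 'tool_rot': array([ 1.16136251e-01,  9.93232689e-01, -1.04656291e-03, -3.19642335e-04]), 'force': array([ 0.22182048, -0.54923293,  0.20149299]), 'ft_torque': array([-0.00062236, -0.00958025, -0.03332655]), 'gripper_force': 0.0, 'finger_gap': 1.0034848714414448}
```

View pics/t0.png

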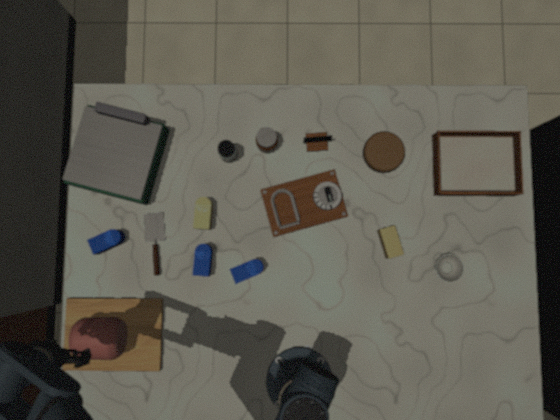

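View pics/s0.png

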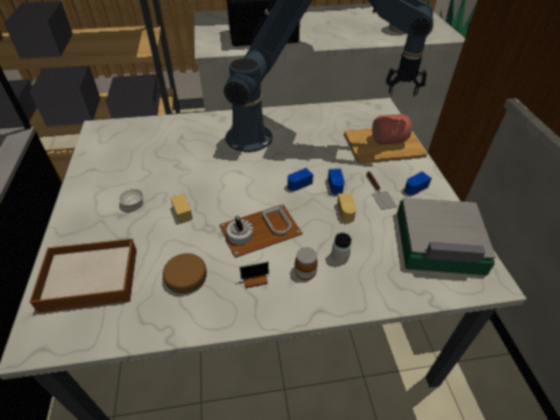

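Candidates for the cheese in the top view are pale blocks at (203,212) and (390,241). The blue ones at (105,241), (203,259) and (247,270) are look-alikes. The portioner is at (304,203), with its pocket at (285,207) and dial at (328,194). I'll enlarge both candidates.

```bash
python3 - <<'E'
from h import *
d=load('t0');im=d['image'][:,:,::-1]
c=lambda r0,r1,c0,c1,k:cv2.resize(im[r0:r1,c0:c1],None,fx=k,fy=k,interpolation=cv2.INTER_CUBIC)
a=c(190,240,180,230,8);b=c(216,266,365,415,8)
cv2.imwrite('pics/c1.png',np.clip(np.hstack([a,b])*1.0,0,255))
P=cloud(d)
for n,(r0,r1,c0,c1) in dict(L=(190,240,180,230),R=(216,266,365,415)).items():
    p=P[r0:r1,c0:c1].reshape(-1,3); col=im[r0:r1,c0:c1].reshape(-1,3).astype(int)
    m=(p[:,2]>.035)&(p[:,2]<.07)
    q=p[m]; print(n,m.sum(),np.median(q[:,2]),cv2.minAreaRect(q[:,:2].astype(np.float32)*1000))
m=(P[...,2]>.012)&(P[...,2]<.1)
for name,(r,cc) in dict(pock=(207,285),dial=(194,328),tbl=(300,400)).items(): print(name,P[r,cc])
E
```

```text
L 511 0.047926169499619364 ((516.1708374023438, 305.3862609863281), (50.51433563232422, 99.25151824951172), 86.42355346679688)
R 521 0.04858601541708518 ((430.00677490234375, -281.4838562011719), (95.40274810791016, 51.53466033935547), 16.035341262817383)
pock [0.53915217 0.04596861 0.00703334]
dial [ 0.57284062 -0.08452866  0.08067529]
tbl [ 0.24810508 -0.31729665  0.0018361 ][ WARN:0@0.488] global loadsave.cpp:1063 imwrite_ Unsupported depth image for selected encoder is fallbacked to CV_8U.
```

View pics/c1.png

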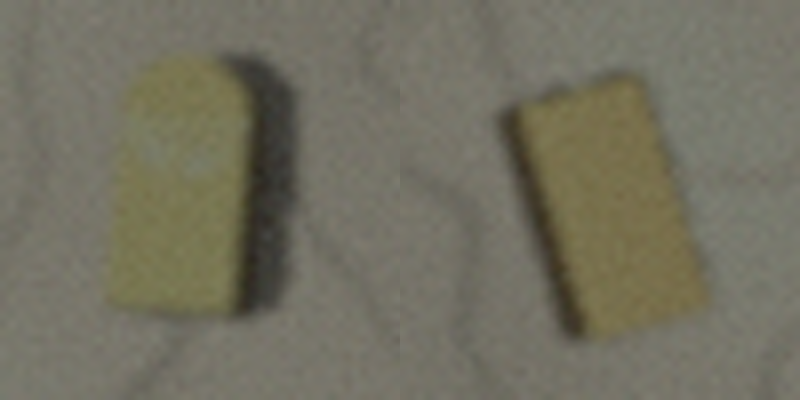

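The block at (203,212) has the half-round end, pointing towards image top (+x), so it is the target. The one at (390,241) has two square ends. I'll move over the target with the wrist camera.

Emit:
{"fn": "drive_tool", "kwargs": {
  "plan": [
    [-0.043,-0.021,0,0,0,0,1],
    [-0.043,-0.021,0,0,0,0,1],
    [-0.043,-0.021,0,0,0,0,1],
    [-0.043,-0.021,0,0,0,0,1],
    [-0.043,-0.021,0,0,0,0,1],
    [-0.043,-0.021,0,0,0,0,1],
    [-0.043,-0.021,0,0,0,0,1],
    [-0.043,-0.021,0,0,0,0,1],
    [-0.043,-0.021,0,0,0,0,1],
    [-0.043,-0.021,0,0,0,0,1]
  ]
}}

```text
t: 1.1
tcp_pos: [0.5152, 0.303, 0.2496]
tool_rot: [0.116, 0.993, -0.0, -0.0]
force: [0.3, 0.2, 0.6]
finger_gap: 0.999
gripper_force: 0.0
```

Emit:
{"fn": "drive_tool", "kwargs": {
  "plan": [
    [0,0,0,0,0,-5,1],
    [0,0,0,0,0,-4.7,1],
    [0,0,0,0,0,0,1],
    [0,0,0,0,0,0,1],
    [0,0,0,0,0,0,1]
  ]
}}

```text
t: 1.6
tcp_pos: [0.5137, 0.3049, 0.2498]
tool_rot: [0.032, 0.999, -0.0, -0.0]
force: [0.1, -0.4, 0.0]
finger_gap: 0.998
gripper_force: 0.0
```

```bash
python3 - <<'E'
from h import *
d=snap('wrist','w0');print(d['state']['tcp_pos'],d['state']['tool_rot'],d['mount'].round(4),d['cx'],d['cy'],d['fov_y'])
P=cloud(d)
print(P[::60,::60,2].round(3))
E
```

```text
[0.51367055 0.30485482 0.24984074] [ 3.19623620e-02  9.99489045e-01 -1.14993248e-04 -2.08296820e-04] [[-0.000e+00  9.606e-01  2.779e-01  7.170e-02]
 [ 1.000e+00  1.000e-04 -2.000e-04  4.000e-04]
 [-2.000e-04  2.779e-01 -9.606e-01 -1.235e-01]
 [ 0.000e+00  0.000e+00  0.000e+00  1.000e+00]] 283.9176333035849 205.46927030119735 61.2665211405128
[[-0.002  0.05   0.048  0.     0.05   0.05   0.    -0.    -0.    -0.001]
 [ 0.    -0.     0.001 -0.001 -0.    -0.     0.373 -0.001  0.001  0.001]
 [-0.     0.008 -0.     0.001 -0.001 -0.002  0.001  0.003 -0.    -0.   ]
 [ 0.013  0.013  0.     0.001  0.001  0.05  -0.001 -0.002 -0.001 -0.001]
 [ 0.007  0.008  0.007  0.    -0.001 -0.    -0.001 -0.     0.069  0.085]
 [ 0.006 -0.001  0.267 -0.    -0.001 -0.001 -0.     0.274  0.086  0.086]
 [ 0.302  0.297  0.308 -0.     0.068 -0.002 -0.     0.309  0.301  0.303]]
```

View pics/w0.png

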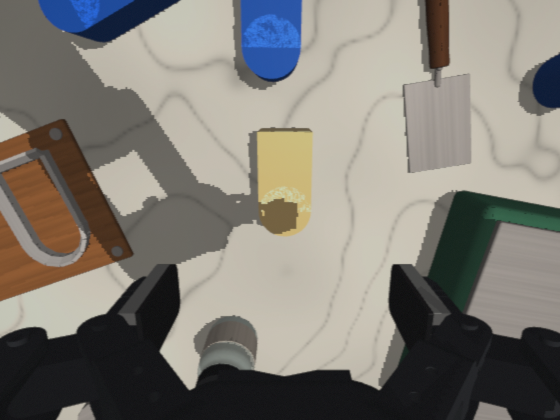

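The wrist view shows the cheese at (285,182), square end at the top (row 130) and round nose at (291,235). There is a blue block behind it at (272,40) and the pocket at far left (50,210). Both sides of the cheese are clear for the fingers.

```bash
cat >> h.py <<'E'
def rect(d,win,zlo,zhi):
    r0,r1,c0,c1=win;p=cloud(d)[r0:r1,c0:c1].reshape(-1,3)
    q=p[(p[:,2]>zlo)&(p[:,2]<zhi)]
    return len(q),np.median(q[:,2]),cv2.minAreaRect((q[:,:2]*1000).astype(np.float32))
E
python3 - <<'E'
from h import *
print(rect(load('w0'),(120,245,245,325),.04,.06))
d=load('t0');print(rect(d,(190,240,180,230),.035,.07))
P=cloud(d)[160:250,250:360].reshape(-1,3)
for lo,hi in((.004,.014),(.018,.032),(.036,.046),(.07,.095)):
    q=P[(P[:,2]>lo)&(P[:,2]<hi)];print(lo,len(q),cv2.minAreaRect((q[:,:2]*1000).astype(np.float32)))
E
```

```text
(5346, np.float64(0.04955387447508067), ((516.484375, 305.06304931640625), (50.12149429321289, 100.78219604492188), 86.15171813964844))
(511, np.float64(0.047926169499619364), ((516.1708374023438, 305.3862609863281), (50.514339447021484, 99.25151824951172), 86.42355346679688))
0.004 2590 ((549.029541015625, -15.933349609375), (286.48602294921875, 349.85711669921875), 0.37569862604141235)
0.018 259 ((554.101806640625, -13.980758666992188), (121.59770965576172, 204.76516723632812), 15.90732192993164)
0.036 320 ((573.1876831054688, -83.84831237792969), (85.81392669677734, 85.21282196044922), 0.30901068449020386)
0.07 72 ((573.4404296875, -84.31085205078125), (44.52912139892578, 14.081502914428711), 14.060762405395508)
```

Emit:
{"fn": "drive_tool", "kwargs": {
  "plan": [
    [0,0,0.04,0,0,0,1],
    [0,0,0.04,0,0,0,1],
    [0,0,0.04,0,0,0,1],
    [0,0,0.03,0,0,0,1],
    [0,0,0.03,0,0,0,1],
    [0,0,0.02,0,0,0,1],
    [0,0,0.01,0,0,0,1],
    [0,0,0,0,0,0,1],
    [0,0,0,0,0,0,1]
  ],
  "newtons": 35
}}

```text
t: 2.55
tcp_pos: [0.5146, 0.305, 0.0407]
tool_rot: [0.032, 0.999, 0.0, 0.001]
force: [0.2, 0.1, -0.3]
finger_gap: 0.999
gripper_force: 0.0
```

Emit:
{"fn": "drive_tool", "kwargs": {
  "plan": [
    [0,0,0,0,0,0,-1],
    [0,0,0,0,0,0,-1],
    [0,0,0,0,0,0,-1],
    [0,0,0,0,0,0,-1],
    [0,0,0,0,0,0,-1],
    [0,0,0,0,0,0,-1],
    [0,0,0,0,0,0,-1],
    [0,0,0,0,0,0,-1]
  ],
  "newtons": 35
}}

```text
t: 3.35
tcp_pos: [0.5149, 0.3051, 0.0413]
tool_rot: [0.032, 0.999, 0.001, 0.001]
force: [-1.7, 1.1, 6.1]
finger_gap: 0.578
gripper_force: 38.8
```

Emit:
{"fn": "drive_tool", "kwargs": {
  "plan": [
    [0,0,-0.02,0,0,0,-1],
    [0,0,-0.04,0,0,0,-1],
    [0,0,-0.04,0,0,0,-1],
    [0,0,-0.04,0,0,0,-1],
    [0,-0.035,-0.03,0,0,0,-1],
    [0,-0.035,-0.03,0,0,0,-1],
    [0,-0.035,0,0,0,0,-1],
    [0,-0.035,0,0,0,0,-1],
    [0,0,0,0,0,0,-1],
    [0,0,0,0,0,0,-1]
  ]
}}

```text
t: 4.35
tcp_pos: [0.5047, 0.1642, 0.2397]
tool_rot: [0.033, 0.999, 0.0, -0.001]
force: [-0.5, 0.4, -2.8]
finger_gap: 0.577
gripper_force: 38.1
```

Emit:
{"fn": "drive_tool", "kwargs": {
  "plan": [
    [0,0,0,0,0,0,-1],
    [0,0,0,0,0,0,-1]
  ]
}}

```text
t: 4.55
tcp_pos: [0.505, 0.1658, 0.2396]
tool_rot: [0.031, 1.0, 0.0, -0.0]
force: [0.3, 0.2, -2.7]
finger_gap: 0.574
gripper_force: 38.1
```

```bash
python3 - <<'E'
from h import *
d=snap('wrist','w1');print(d['state']['tcp_pos'],d['state']['tool_rot'],d['state']['force'])
E
```

```text
[0.50502799 0.16583692 0.2396327 ] [ 3.10698263e-02  9.99517160e-01  6.36913734e-05 -3.30667784e-04] [ 0.26045987  0.2171857  -2.71697815]
```

View pics/w1.png

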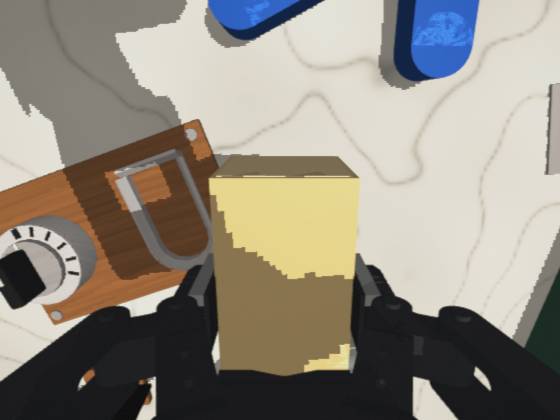

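The wrist view shows the pocket clearly: square end at (150,165), round end at (175,262), dial housing at (45,262), with only the round end's right side partly hidden. I'll fit the known portioner height profile to each view's depth and check that they agree.

```bash
cat >> h.py <<'E'
from scipy.optimize import minimize
def model(x,y):
    z=np.where((abs(x)<.08)&(abs(y)<.125),.008,0.)
    py=y-.065
    box=np.maximum(np.maximum(-.052-x,x-.025),abs(py)-.027)
    circ=np.hypot(x-.025,py)-.027
    sd=np.where(x>.025,circ,box)
    z=np.where((sd>0)&(sd<.009),.018+.008*np.clip(sd/.0056,0,1),z)
    r=np.hypot(x,y+.075)
    z=np.where(r<.044,.042,z);z=np.where(r<.03,.050,z)
    return np.where((abs(x)<.023)&(abs(y+.075)<.007),.084,z)
def fit(d,x0=(.554,-.014,.255)):
    P=cloud(d).reshape(-1,3);P=P[np.isfinite(P).all(1)]
    P=P[(np.hypot(P[:,0]-x0[0],P[:,1]-x0[1])<.16)&(P[:,2]<.095)&(d['z_map'].ravel()>0.05)]
    def c(p):
        dx,dy=P[:,0]-p[0],P[:,1]-p[1];co,s=np.cos(p[2]),np.sin(p[2])
        return np.minimum(abs(P[:,2]-p[3]-model(co*dx+s*dy,-s*dx+co*dy)),.01).mean()*1000
    b=None
    for k in range(4):
        st=np.array([*x0,0])+(0 if k==0 else np.random.default_rng(k).normal(0,1,4)*[.004,.004,.03,.001])
        S=np.vstack([st]+[st+e for e in np.diag([.006,.006,.05,.002])])
        r=minimize(c,st,method='Nelder-Mead',options=dict(initial_simplex=S,maxiter=400))
        if b is None or r.fun<b.fun:b=r
    x,y,t,z=b.x;co,s=np.cos(t),np.sin(t)
    g=lambda a,q:np.round([x+co*a-s*q,y+s*a+co*q],4)
    print(len(P),'cost',b.fun.round(3),'ctr',b.x[:2].round(4),'yaw',np.degrees(t).round(2),'dz',z.round(4),'pocket',g(0,.065),'nose',g(.05,.065),'dial',g(0,-.075))
E
python3 - <<'E'
from h import *
for f in('t0','w0','w1'): print(f);fit(load(f))
d=load('w1');P=cloud(d);m=P[...,2]
# held cheese in tool frame (upper rear edge, side edges)
T=np.eye(4)
from scipy.spatial.transform import Rotation as R
Rt=R.from_quat(d['state']['tool_rot']).as_matrix();Q=(P-d['state']['tcp_pos'])@Rt
for r in(165,185,200,230,260): print(r,[ (c,Q[r,c].round(4).tolist()) for c in(222,285,345)])
E
```

```text
t0
7698 cost 2.731 ctr [ 0.5542 -0.0125] yaw 15.59 dz -0.0015 pocket [0.5367 0.0501] nose [0.5849 0.0635] dial [ 0.5743 -0.0848]
w0
28394 cost 1.26 ctr [ 0.5535 -0.0133] yaw 15.97 dz -0.0005 pocket [0.5356 0.0492] nose [0.5837 0.063 ] dial [ 0.5741 -0.0854]
w1
47219 cost 1.4 ctr [ 0.5534 -0.0134] yaw 15.88 dz -0.0005 pocket [0.5356 0.0491] nose [0.5837 0.0628] dial [ 0.5739 -0.0856]
165 [(222, [0.048, -0.0242, 0.0165]), (285, [0.0484, 0.0008, 0.0141]), (345, [0.0481, 0.0247, 0.0161])]
185 [(222, [0.0456, -0.0201, -0.0087]), (285, [0.0455, 0.0008, -0.0082]), (345, [0.0455, 0.0207, -0.0083])]
200 [(222, [0.0405, -0.0203, -0.0091]), (285, [0.0402, 0.0008, -0.008]), (345, [0.0404, 0.0209, -0.0087])]
230 [(222, [0.0293, -0.0211, -0.0076]), (285, [0.0297, 0.0008, -0.0085]), (345, [0.0295, 0.0216, -0.008])]
260 [(222, [0.0185, -0.0214, -0.0086]), (285, [0.0183, 0.0008, -0.0083]), (345, [0.0181, 0.0221, -0.0079])]
```

The three views agree within about 1 mm: pocket at (0.5356, 0.0491), yaw 15.9°, and heights match the given ones within 0.5 mm. The held cheese's origin is 1.8 mm ahead of the TCP, with its underside 41.7 mm below the TCP.

Emit:
{"fn": "drive_tool", "kwargs": {
  "plan": [
    [-0.009,-0.029,0,0,0,0,-1],
    [-0.009,-0.029,0,0,0,0,-1],
    [-0.009,-0.029,0.02,0,0,0,-1],
    [-0.009,-0.028,0.03,0,0,0,-1],
    [0,0,0.03,0,0,-6.5,-1],
    [0,0,0.02,0,0,-6.5,-1],
    [0,0,0.01,0,0,-6.5,-1],
    [0,0,0,0,0,0,-1],
    [0,0,0,0,0,0,-1],
    [0,0,0,0,0,0,-1]
  ]
}}

```text
t: 5.6
tcp_pos: [0.5346, 0.0482, 0.1308]
tool_rot: [-0.138, 0.99, -0.0, 0.001]
force: [1.1, -0.5, -2.0]
finger_gap: 0.578
gripper_force: 38.2
```

```bash
cat > g.py <<'E'
from h import *
from scipy.spatial.transform import Rotation as R
import sys
def go(tx,ty,ang): # target tcp xy, tool-y angle deg
    s=manip.sense();M=R.from_quat(s['tool_rot']).as_matrix();p=s['tcp_pos']
    a=np.degrees(np.arctan2(M[1,1],M[0,1]));d=M.T@np.array([tx-p[0],ty-p[1],0])
    print('tcp',p.round(4),'ang',a.round(2),'shift',d.round(4),'turn z',-(round(ang-a,2)),'tilt',M[:,2].round(4),'F',s['force'].round(1),'gap',round(s['finger_gap'],3),'t',s['t'])
go(*map(float,sys.argv[1:4]))
E
python3 g.py .5339 .0486 105.9
```

```text
tcp [0.5346 0.0482 0.1308] ang 105.82 shift [ 0.0006  0.0006 -0.    ] turn z -0.08 tilt [ 1.9e-03 -2.0e-04 -1.0e+00] F [ 1.1 -0.5 -2. ] gap 0.578 t 5.6
```

Emit:
{"fn": "drive_tool", "kwargs": {
  "plan": [
    [0.0005,0.0005,0.02,0,0,0,-1],
    [0,0,0.02,0,0,0,-1],
    [0,0,0.014,0,0,0,-1],
    [0,0,0,0,0,0,-1],
    [0,0,0,0,0,0,-1]
  ]
}}

```text
t: 6.1
tcp_pos: [0.5339, 0.0483, 0.0767]
tool_rot: [-0.138, 0.99, -0.0, 0.001]
force: [1.2, 0.2, -2.8]
finger_gap: 0.576
gripper_force: 38.1
```

```bash
python3 g.py .5339 .0486 105.9
```

```text
tcp [0.5339 0.0483 0.0767] ang 105.84 shift [-0.0001  0.0003 -0.    ] turn z -0.06 tilt [ 1.3e-03 -1.0e-04 -1.0e+00] F [ 1.2  0.2 -2.8] gap 0.576 t 6.1
```

Underside is now about 35 mm above the table, just over the lips. I'll lower it slowly into the pocket.

Emit:
{"fn": "drive_tool", "kwargs": {
  "plan": [
    [0,0.0003,0.005,0,0,0,-1],
    [0,0,0.005,0,0,0,-1],
    [0,0,0.005,0,0,0,-1],
    [0,0,0.004,0,0,0,-1],
    [0,0,0.004,0,0,0,-1],
    [0,0,0.002,0,0,0,-1],
    [0,0,0,0,0,0,-1],
    [0,0,0,0,0,0,-1]
  ]
}}

```text
t: 6.9
tcp_pos: [0.5332, 0.0485, 0.0509]
tool_rot: [-0.138, 0.99, 0.0, -0.0]
force: [-0.5, -0.1, -2.5]
finger_gap: 0.578
gripper_force: 38.3
```

```bash
python3 g.py .5339 .0486 105.9
```

```text
tcp [0.5332 0.0485 0.0509] ang 105.86 shift [-0.0007 -0.0001 -0.    ] turn z -0.04 tilt [-1.e-04  0.e+00 -1.e+00] F [-0.5 -0.1 -2.5] gap 0.578 t 6.9
```

Emit:
{"fn": "drive_tool", "kwargs": {
  "plan": [
    [-0.0005,0,0.0012,0,0,0,-1],
    [0,0,0,0,0,0,-1],
    [0,0,0,0,0,0,0.3],
    [0,0,0,0,0,0,0.5],
    [0,0,0,0,0,0,0.5],
    [0,0,0,0,0,0,0.5]
  ]
}}

```text
t: 7.5
tcp_pos: [0.5338, 0.0486, 0.0501]
tool_rot: [-0.138, 0.99, -0.0, 0.0]
force: [-0.3, -0.1, 0.1]
finger_gap: 0.751
gripper_force: 0.0
```

Emit:
{"fn": "drive_tool", "kwargs": {
  "plan": [
    [0,0,-0.02,0,0,0,0.5],
    [0,0,-0.04,0,0,0,0.5],
    [0,0,-0.05,0,0,0,0.5],
    [0,0,-0.05,0,0,0,0.5],
    [0,0,-0.03,0,0,0,0.5],
    [0,0,0,0,0,0,0.5],
    [0,0,0,0,0,0,0.5]
  ]
}}

```text
t: 8.2
tcp_pos: [0.5335, 0.0486, 0.2404]
tool_rot: [-0.138, 0.99, -0.0, 0.001]
force: [-0.5, 0.0, 0.2]
finger_gap: 0.752
gripper_force: 0.0
```

```bash
python3 - <<'E'
from h import *
d=snap('wrist','w2');print(d['state']['tcp_pos'])
p=cloud(d);print('cheese',rect(d,(0,420,150,420),.052,.064)); fit(d,(.5535,-.0134,.277))
E
python3 g.py .574 -.0855 105.9
```

```text
[0.53347617 0.04863356 0.24037074]
cheese (6403, np.float64(0.057557476682433106), ((606.5455932617188, 68.38436889648438), (248.270751953125, 51.70248031616211), 15.01593017578125))
71820 cost 1.667 ctr [ 0.5535 -0.0132] yaw 15.88 dz -0.0004 pocket [0.5357 0.0493] nose [0.5838 0.063 ] dial [ 0.574  -0.0854]
tcp [0.5327 0.0487 0.2391] ang 105.86 shift [-3.000e-03 -1.404e-01 -1.000e-04] turn z -0.04 tilt [-1.6e-03  2.0e-04 -1.0e+00] F [-1.   0.5  0.3] gap 0.751 t 8.25
```

View pics/w2.png

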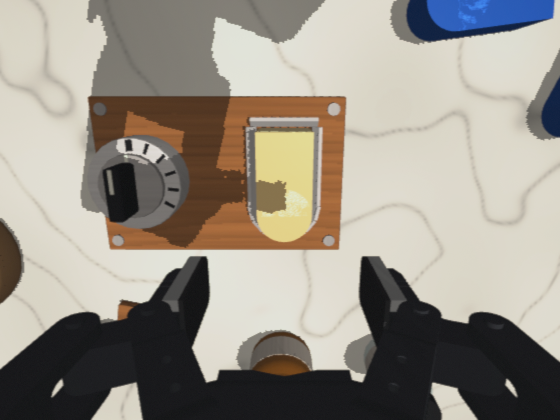

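Cheese looks squarely seated at (285,185), with its top at 57.6 mm against an expected 58. The dial is at (140,185) with its bar at home. I'll check the cheese's fit numerically while moving over the dial.

```bash
python3 - <<'E'
from h import *
d=load('w2');print('cheese',rect(d,(115,250,235,335),.054,.062),'want 535.7 49.3 15.88')
print('bar',rect(d,(140,235,85,190),.079,.09))
E
```

```text
cheese (5927, np.float64(0.05756454833748387), ((535.1429443359375, 49.46210479736328), (100.2200698852539, 50.088111877441406), 15.784382820129395)) want 535.7 49.3 15.88
bar (952, np.float64(0.0832427714865584), ((572.9317626953125, -84.80015563964844), (44.94520950317383, 14.635181427001953), 15.428389549255371))
```

Emit:
{"fn": "drive_tool", "kwargs": {
  "plan": [
    [-0.003,-0.035,0,0,0,0,0.5],
    [0,-0.035,0,0,0,0,0.5],
    [0,-0.035,0,0,0,0,0.5],
    [0,-0.0354,0,0,0,0,0.5],
    [0,0,0.03,0,0,0,0.3],
    [0,0,0.03,0,0,0,0.1],
    [0,0,0.02,0,0,0,0.1],
    [0,0,0,0,0,0,0.1],
    [0,0,0,0,0,0,0.1]
  ]
}}

```text
t: 9.15
tcp_pos: [0.574, -0.0854, 0.1582]
tool_rot: [-0.138, 0.99, 0.001, -0.002]
force: [1.0, -0.1, -0.2]
finger_gap: 0.551
gripper_force: 0.0
```

```bash
python3 g.py .574 -.0855 105.9
```

```text
tcp [ 0.574  -0.0854  0.1582] ang 105.86 shift [ 0.0001 -0.0001 -0.    ] turn z -0.04 tilt [-0.0035  0.0013 -1.    ] F [ 1.  -0.1 -0.2] gap 0.551 t 9.15
```

Emit:
{"fn": "drive_tool", "kwargs": {
  "plan": [
    [0.0005,0,0.03,0,0,0,0.1],
    [0,0,0.03,0,0,0,0.1],
    [0,0,0.015,0,0,0,0.1],
    [0,0,0.007,0,0,0,0.1],
    [0,0,0,0,0,0,0.1],
    [0,0,0,0,0,0,0.1]
  ],
  "newtons": 60
}}

```text
t: 9.75
tcp_pos: [0.5753, -0.086, 0.0789]
tool_rot: [-0.138, 0.99, -0.001, 0.001]
force: [-0.4, -0.1, 0.6]
finger_gap: 0.554
gripper_force: 0.0
```

Emit:
{"fn": "drive_tool", "kwargs": {
  "plan": [
    [0,0,0,0,0,0,-1],
    [0,0,0,0,0,0,-1],
    [0,0,0,0,0,0,-1],
    [0,0,0,0,0,0,-1],
    [0,0,0,0,0,0,-1],
    [0,0,0,0,0,0,-1],
    [0,0,0,0,0,0,-1],
    [0,0,0,0,0,0,-1]
  ],
  "newtons": 60
}}

```text
t: 10.55
tcp_pos: [0.5749, -0.0856, 0.079]
tool_rot: [-0.138, 0.99, -0.0, 0.001]
force: [-0.7, 2.3, 6.1]
finger_gap: 0.154
gripper_force: 59.2
```

```bash
python3 g.py .574 -.0855 105.9; python3 -c "
from station import manip
print(manip.sense()['ft_torque'])"
```

```text
tcp [ 0.5749 -0.0856  0.079 ] ang 105.85 shift [ 0.0008  0.0003 -0.    ] turn z -0.05 tilt [ 1.6e-03 -1.0e-04 -1.0e+00] F [-0.7  2.3  6.1] gap 0.154 t 10.55
[ 0.25610084  0.13477499 -0.05111374]
```

Bar gripped. First click: 24°, then a pause.

Emit:
{"fn": "drive_tool", "kwargs": {
  "plan": [
    [0,0,0,0,0,6,-1],
    [0,0,0,0,0,6,-1],
    [0,0,0,0,0,6,-1],
    [0,0,0,0,0,6,-1],
    [0,0,0,0,0,0,-1],
    [0,0,0,0,0,0,-1],
    [0,0,0,0,0,0,-1],
    [0,0,0,0,0,0,-1],
    [0,0,0,0,0,0,-1],
    [0,0,0,0,0,0,-1]
  ]
}}

```text
t: 11.55
tcp_pos: [0.5749, -0.0856, 0.079]
tool_rot: [0.071, 0.998, -0.0, 0.001]
force: [-0.6, 1.3, 6.9]
finger_gap: 0.15
gripper_force: 59.3
```

```bash
python3 g.py .574 -.0855 81.9; python3 - <<'E'
from h import *
print(manip.sense()['ft_torque'],manip.sense()['gripper_force'])
d=snap('wrist','w3');k=d['image'][150:420,180:380,::-1]
cv2.imwrite('pics/w3c.png',cv2.resize(k,None,fx=2.2,fy=2.2))
E
```

```text
tcp [ 0.5749 -0.0856  0.079 ] ang 81.9 shift [ 0.0009 -0.     -0.    ] turn z 0.0 tilt [ 1.4e-03 -3.0e-04 -1.0e+00] F [-0.6  1.3  6.9] gap 0.15 t 11.55
[0.25520271 0.10419239 0.11038748] 59.27424073219299
```

View pics/w3c.png

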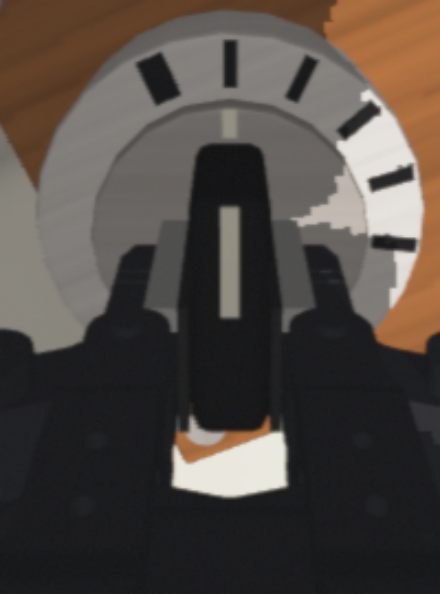

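The white line at (230,125) points at the first notch mark (230,62), one to the right of the wide home mark (158,78). The dial is in notch 1. On to the second, then the third.

Emit:
{"fn": "drive_tool", "kwargs": {
  "plan": [
    [0,0,0,0,0,6,-1],
    [0,0,0,0,0,6,-1],
    [0,0,0,0,0,6,-1],
    [0,0,0,0,0,6,-1],
    [0,0,0,0,0,0,-1],
    [0,0,0,0,0,0,-1],
    [0,0,0,0,0,0,-1],
    [0,0,0,0,0,0,-1],
    [0,0,0,0,0,0,-1],
    [0,0,0,0,0,0,-1]
  ]
}}

```text
t: 12.6
tcp_pos: [0.5749, -0.0856, 0.079]
tool_rot: [0.276, 0.961, 0.0, 0.001]
force: [-0.5, 2.5, 6.2]
finger_gap: 0.151
gripper_force: 59.3
```

```bash
python3 g.py .574 -.0855 57.9
```

```text
tcp [ 0.5749 -0.0856  0.079 ] ang 57.91 shift [ 0.0008 -0.0004 -0.    ] turn z 0.01 tilt [ 1.4e-03 -3.0e-04 -1.0e+00] F [-0.5  2.5  6.2] gap 0.151 t 12.6
```

Emit:
{"fn": "drive_tool", "kwargs": {
  "plan": [
    [0,0,0,0,0,6,-1],
    [0,0,0,0,0,6,-1],
    [0,0,0,0,0,6,-1],
    [0,0,0,0,0,6,-1],
    [0,0,0,0,0,0,-1],
    [0,0,0,0,0,0,-1],
    [0,0,0,0,0,0,-1],
    [0,0,0,0,0,0,-1],
    [0,0,0,0,0,0,-1],
    [0,0,0,0,0,0,-1]
  ]
}}

```text
t: 13.6
tcp_pos: [0.5749, -0.0856, 0.079]
tool_rot: [0.47, 0.883, 0.0, 0.001]
force: [-0.2, 1.6, 5.7]
finger_gap: 0.151
gripper_force: 59.3
```

```bash
python3 g.py .574 -.0855 33.9; python3 - <<'E'
from h import *
d=snap('wrist','w4');cv2.imwrite('pics/w4c.png',d['image'][:,:,::-1])
p=cloud(d);T=d['state']
q=p.reshape(-1,3);m=(np.hypot(q[:,0]-.5357,q[:,1]-.0493)<.075)&(q[:,2]>.054)&(q[:,2]<.062)
print(m.sum(),cv2.minAreaRect((q[m][:,:2]*1000).astype(np.float32)) if m.sum() else 0)
E
```

```text
tcp [ 0.5749 -0.0856  0.079 ] ang 33.91 shift [ 0.0005 -0.0007 -0.    ] turn z 0.01 tilt [ 1.4e-03 -3.0e-04 -1.0e+00] F [-0.2  1.6  5.7] gap 0.151 t 13.6
1525 ((567.6751708984375, 35.926170349121094), (41.70659255981445, 6.744659423828125), 33.086090087890625)
```

View pics/w4c.png

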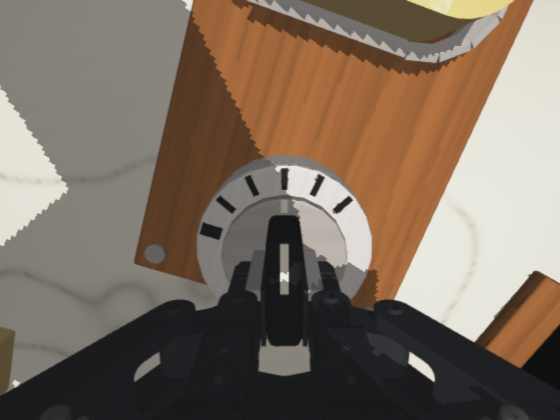

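The white line (284,207) points at the third notch mark (284,178), counted from the wide home mark at (210,230). The cheese is still in its pocket at the top of the picture and the grip is 59 N, so I'm handing in.

```bash
python3 -c "
from station import manip
print(manip.sign_off())"
```

```text
the job is handed in; nothing more can be done
None
```

The round-ended cheese is seated in the pocket (measured within about 1 mm), the dial was turned one click at a time and is held in its third notch with a 59 N grip, and the job was handed in at about 14 s of the 51 s allowed; the hand-in returned no verdict.

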